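Unfold the gauge-board hook and hang up the setting ring

ROBOT

A 6-joint arm with a two-finger parallel gripper is mounted at the origin on a cart in front of the work surface, level with it; the furniture and walls round the work are solid. World frame = base frame: x ahead of the robot, y to its left, z up, the work surface at z = 0. Lengths are in m, angles in rad, forces in N, time in s.
With the tool pointing down it reaches from about 0.325 to 0.775 m from the base axis. Payload 5.5 kg.
Tool frame: the origin (TCP) lies between the finger pads; the fingertips stand 8 mm ahead of it and the grasp point (between the pads) lies 11 mm behind it (tcp_to_tips is the distance from the TCP to the fingertips, in m); z points along the fingers, y is the direction in which the jaws open and shut (so a half turn about z gives the same grasp; the last joint's range is limited). The gripper opens to 88 mm and grips with 3 to 60 N. Pads are 20 mm wide; open, the fingers measure 115 mm over their backs; the gripper's body (75 mm by 178 mm) begins 61 mm behind the grasp point.
Start: joints at [1.169, 0.091, 1.231, -0, 1.82, -0.057], TCP at [0.203, 0.565, 0.231] pointing down, gripper open.
Joint ranges: [-2.87, 2.87], [-0.86, 2.18], [0.17, 2.46], [-1.51, 4.65], [0.06, 2.69], [-2.65, 2.65]. Speed limits (rad/s): [2.57, 2.57, 3.01, 3.14, 3.14, 3.14].

INTERFACE

Orientations are given as a unit quaternion [w, x, y, z].
In Python, from bench import * gives the robot as it stands. Calls block until the motion is done:
- move_to(position, orientation): joint-space move of the TCP to a pose.
- move_l(position, speed=0.15, orientation=None): straight line of the TCP; orientation=None keeps the orientation; speed is the mean speed in m/s.
- movej(angles): joint-space move.
- gripper_open() and close(): open the fingers fully, or close them until they stop; the grip force is fixed at half the most.
- hold(seconds).
- inverse_kinematics(position, orientation): joint angles nearest the present ones, or None.
- state(): the state.
- get_image(name): name is "scene" or "side" or "wrist"; returns a dict with "frame" (420x560x3 uint8, blue, green, red), "depth" (420x560 float32, m along the optical axis (not along the pixel's ray), 0 where there is no reading), "camera_matrix" (3x3 intrinsics, pixels), "view" (4x4, takes a point from world to camera coordinates). Camera axes: x right, y up, looking along -z (the intrinsics and any distortion apply to the point x, -y, -z); pixel columns grow to the right and rows downward; lengths in m; the calibration is good to about 2 mm. A picture is of the moment at which its call begins.
A pose or a line that the arm cannot do raises IKError and nothing moves.
- job_done(): hands the job in, once; it reports no verdict.
The state is a dict: "time": time; "joint_pos": joint angles; "dq": joint speeds; "joint_torque": joint torques, N m; "ee_pos": TCP position; "ee_rot": TCP orientation; "ft_force": force on the tool from outside, world axes, zero at the start; "moment": the same for the moment, N m; "finger_gap": finger opening in m.
Only numpy, scipy, OpenCV 4.12 (cv2) and the standard library are available. Lean on these libraries where they do the work, as an engineer would, in place of code of your own. Each camera call takes 0.05 s, during which the arm holds its last target. There are 200 camera calls.

TASK

Put the setting ring away: swing the folded hook on the gauge board out and down until it is fully home on its stop, pressing firmly but not roughly. Then lift the ring off its V-block, pass it over the hook's upturned end, gently slide it along the bar until it is home against the shoulder, and leave it hanging there. Do not disturb the other things on the bench.

Things in the scene. Friction and masses are not known exactly. Their poses are not given: they have to be found in the camera images.
- hook (a joint): Stiff hinge of the folding hook, rad: 0 = folded up flat against the board, 1.571 = level, on its solid stop. Starts at 0 to 0.15, stays where it is left; friction takes 0.5 N m throughout (8 N on the bar 64 mm from the pin). Pushing the hook with more than 28 N harms the pivot. The hook's frame: origin in the pin, z out along the bar, x the way its lip bends (up when open), y along the pin.
- hook_mount (a point): Marked place on the board for the hook's hinge pin, 170 mm above the bench, 14 mm before the board's face. x points level into the board, so the hook opens to -x; y left as seen facing the board; z up. The bracket has slotted holes and a soft pad: the real pin lies up to 5 mm from here in x and in z, 2 mm in y. No reading tells this; find the stop and the shoulder by feel.
- gauge_board: Blue perforated board on a grey foot, fixed: 236 mm wide, 8 mm thick, top edge 209 mm above the bench; foot 10 mm high, out to 65 mm from the face. Origin: foot of the face's middle; x into the board. The folding hook is 58 mm to +y; folded, its bar points up and its tip is about 53 mm above the board's edge, so a finger can get behind it. 58 mm to -y a like hook stands open with a ring on it.
- hook_outline (a point): The same point as hook_mount; here the hook's shape, measured from its pin. A grey root block 36 mm wide ends 34 mm out in the shoulder (from 16 mm under to 5 mm over the bar's axis when open). From it a bright bar 10 mm thick runs straight to 78 mm, then bends up to a lip: round end 87 mm out and 9 mm above the axis, 5 mm radius. Lip and bar, 19 mm high, pass through the ring's bore.
- ring_center (a point): Centre of the loose steel setting ring with dark rim: 60 mm across, bore 24 mm, 14 mm thick, 0.2 to 0.3 kg. x is the bore's axis, level. It stands on edge in a V-block; pinch it across its faces near the top. Home on the hook, its centre is 7 mm under the bar's axis and 7 mm out from the shoulder. Pressing it on the hook with more than 20 N harms its lapped bore.
- v_block: Ground steel V-block that carries the ring, loose: 44 mm along its groove (x, along the ring's axis), 36 mm wide, 34 mm high. Origin under its middle. It may shift a little as the ring is taken.
- vise: Small grey toolmaker's vise, 58 x 125 x 40 mm, loose, a bystander. Origin under its middle.
- micrometer: Outside micrometer with green frame, 40 x 115 x 15 mm, loose, a bystander. Origin under its middle.
- spare_v_block: Second V-block, 44 x 36 x 34 mm, loose and empty, a bystander. Origin under its middle.
- plug_gauge: Plug gauge, a grey handle with white end caps and a red ring, 17 x 92 x 15 mm, loose, a bystander. Origin under its middle.
- square: Engineer's square lying flat, 78 x 98 x 15 mm, loose, a bystander. Origin under its middle.
- screwdriver: Screwdriver with red handle, 148 mm long, loose, a bystander. Origin under its middle.

How it is judged:
By the outcome, as a careful person would: the job done as asked, in the order asked, and still so for the second after the job is handed in, with the robot touching nothing.
It also fails if it takes over 72 s, if anything falls off the work surface, if the arm or the gripper's body presses on something with over 40 N, if the wrist force passes 120 N, or if a joint passes its speed limit or range.

## Working session

There is one attempt and no reset: what is moved stays moved. The work goes in short steps, each a Python script; the robot and the scene stay as the last script left them, time stands still between calls to the robot, and variables do not carry over. Pictures are saved under pics/ and viewed, about 8 in all and at most 12, crops included, and the job is handed in when it is done.

```bash
mkdir -p pics; ls
python3 - <<'E'
from bench import *
import cv2,numpy as np
for n in("scene","side"):
    g=get_image(n); np.savez(n+"0.npz",**g); cv2.imwrite(f"pics/{n}0.png",g["frame"])
    print(n,g["camera_matrix"].tolist(),np.round(g["view"],4).tolist(),[k for k in g])
print(state())
E
```

```text
pics
scene [[504.7606951199673, 0.0, 278.4927051010213], [0.0, 504.7606951199673, 212.9461707365284], [0.0, 0.0, 1.0]] [[0.7843, -0.6204, 0.0024, -0.4812], [0.3188, 0.4063, 0.8563, -0.1988], [-0.5322, -0.6709, 0.5164, -1.0145], [0.0, 0.0, 0.0, 1.0]] ['frame', 'depth', 'camera_matrix', 'view']
side [[542.1936147902621, 0.0, 275.7972754969295], [0.0, 542.1936147902621, 211.510318467375], [0.0, 0.0, 1.0]] [[0.9977, 0.0654, -0.0196, -0.4613], [-0.0219, 0.5786, 0.8153, 0.023], [0.0647, -0.813, 0.5787, -1.4729], [0.0, 0.0, 0.0, 1.0]] ['frame', 'depth', 'camera_matrix', 'view']
{'time': 0.1, 'joint_pos': array([ 1.16926754e+00,  9.17787892e-02,  1.23168796e+00, -9.03793276e-06,
        1.81978279e+00, -5.67150698e-02]), 'dq': array([-0.00144258, -0.00277492, -0.00054875, -0.00017459,  0.00156904,
       -0.00188628]), 'joint_torque': array([ 2.65179646e-03, -4.47858775e+01, -4.07567132e+01,  7.00245076e-02,
        2.85997102e-02, -8.90826936e-05]), 'ee_pos': array([0.20273767, 0.56447077, 0.22966655]), 'ee_rot': array([-1.83892477e-04,  1.71555055e-01,  9.85174186e-01, -8.07789686e-04]), 'ft_force': array([-0.09702319,  0.90688553,  0.44050676]), 'moment': array([-0.00020304,  0.08070623, -0.02933065]), 'finger_gap': 0.08783322216039788}
```

View pics/scene0.png

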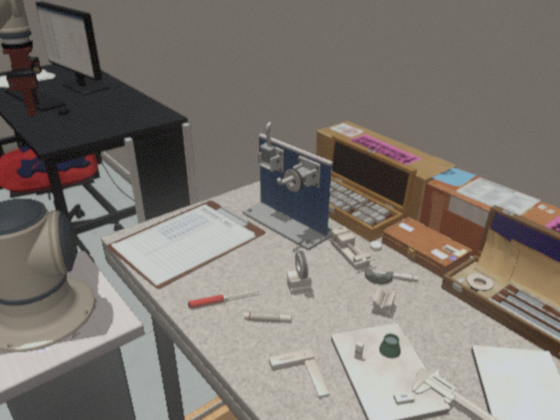

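View pics/side0.png

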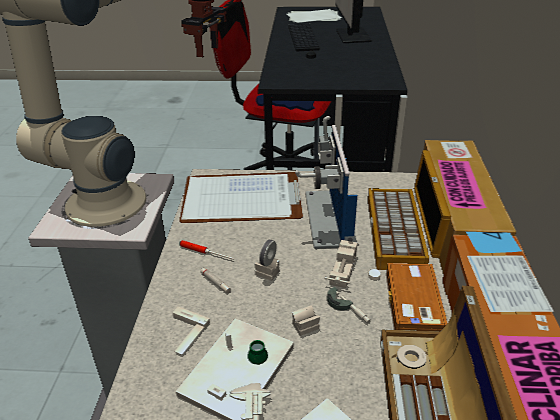

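The scene view shows the board at about (290,185), the folded hook at (268,145), the ring on its V-block at (301,265) and the open hook with its ring at (295,178). In the side view the ring is at (267,252) and the board is seen nearly edge-on at (345,190). Next I'll measure these from depth.

```bash
cat > h.py <<'E'
import numpy as np, cv2
def cloud(g):
    d=g["depth"]; K=g["camera_matrix"]; V=g["view"]
    v,u=np.mgrid[:d.shape[0],:d.shape[1]]
    P=np.stack([(u-K[0,2])/K[0,0]*d,-(v-K[1,2])/K[1,1]*d,-d],-1)
    W=(P-V[:3,3])@V[:3,:3]
    W[d<=0]=np.nan
    return W
def proj(g,p):
    V=g["view"];K=g["camera_matrix"];c=V[:3,:3]@p+V[:3,3]
    return K[0,0]*c[0]/-c[2]+K[0,2],-K[1,1]*c[1]/-c[2]+K[1,2]
E
python3 - <<'E'
from h import *
np.set_printoptions(precision=4,suppress=True)
for n in("scene","side"):
    g=dict(np.load(n+"0.npz")); W=cloud(g); f=g["frame"]
    print(n,'bench z',np.nanmedian(W[300:330,250:270,2]))
    hsv=cv2.cvtColor(f,cv2.COLOR_BGR2HSV)
    m=(cv2.inRange(hsv,(105,90,30),(125,255,200))>0)&(W[...,2]>0.015)&(W[...,2]<.23)&(W[...,0]>.3)&(W[...,0]<.8)
    nn,lab,st,_=cv2.connectedComponentsWithStats(m.astype(np.uint8))
    for i in np.argsort(-st[1:,4])[:3]+1:
        P=W[lab==i]; c=np.median(P,0); s=np.linalg.svd(P-c,full_matrices=False)
        print(st[i],c,s[2][2],P.min(0),P.max(0))
for n,(u,v,r) in {"scene":(301,268,30),"side":(267,256,30)}.items():
    g=dict(np.load(n+"0.npz")); W=cloud(g)
    P=W[v-r:v+r,u-r:u+r].reshape(-1,3); P=P[P[:,2]>.006]
    print(n,len(P),'all',P.min(0),P.max(0))
    for lo,hi in((.006,.033),(.04,.09)):
        Q=P[(P[:,2]>lo)&(P[:,2]<hi)]; print(lo,len(Q),Q.min(0),Q.max(0),np.median(Q,0))
    fr=g["frame"]
    cv2.imwrite(f"pics/c_{n}.png",cv2.resize(fr[v-r:v+r,u-r:u+r],None,fx=6,fy=6,interpolation=cv2.INTER_CUBIC))
g=dict(np.load("scene0.npz")); a=cv2.resize(g["frame"][115:215,225:345],None,fx=5,fy=5,interpolation=2)
b=cv2.imread("pics/c_scene.png");H=np.zeros((500,960,3),np.uint8);H[:,:600]=a;H[:360,600:]=b
cv2.imwrite("pics/crop1.png",H[:,:,:][:, :960] if 0 else cv2.resize(H,(800,417)))
E
```

```text
scene bench z 0.001599263290628907
[314 165  16  32 140] [ 0.627  -0.1539  0.1566] [-0.9962 -0.0866 -0.0057] [ 0.6213 -0.1655  0.1125] [ 0.6315 -0.1206  0.196 ]
[286 154   7  12  23] [ 0.6148 -0.0364  0.174 ] [0.9959 0.0209 0.0883] [ 0.6115 -0.0502  0.1593] [ 0.6179 -0.0273  0.1852]
[297 190   5   6  13] [ 0.6189 -0.0781  0.0945] [-0.9939  0.0077  0.1102] [ 0.6162 -0.0825  0.0862] [ 0.6211 -0.0677  0.1031]
side bench z 0.000535607050076002
[332 174  25  66 781] [ 0.6326 -0.133   0.0823] [0.9776 0.1983 0.0703] [ 0.6101 -0.1692  0.0153] [ 0.6605 -0.0034  0.2031]
[336 150   3   8  13] [ 0.6145 -0.0394  0.1871] [ 0.9949  0.0938 -0.0367] [ 0.6128 -0.0628  0.1728] [ 0.6162 -0.0267  0.1955]
[414 318   3   3   8] [ 0.7627 -0.424   0.0366] [-0.1536  0.2188  0.9636] [ 0.7604 -0.4282  0.0351] [ 0.7654 -0.4216  0.0375]
scene 910 all [ 0.4317 -0.2952  0.006 ] [ 0.6264 -0.1127  0.0939]
0.006 525 [ 0.4317 -0.2899  0.006 ] [ 0.6264 -0.1127  0.0329] [ 0.4635 -0.2522  0.0129]
0.04 275 [ 0.445  -0.2952  0.0403] [ 0.471  -0.2407  0.0899] [ 0.4549 -0.2789  0.0697]
side 661 all [ 0.4317 -0.2953  0.0062] [ 0.4851 -0.2386  0.094 ]
0.006 262 [ 0.4317 -0.291   0.0062] [ 0.485  -0.2518  0.033 ] [ 0.4639 -0.2756  0.02  ]
0.04 315 [ 0.4459 -0.2953  0.0404] [ 0.4799 -0.2386  0.09  ] [ 0.463  -0.2748  0.0679]
```

View pics/crop1.png

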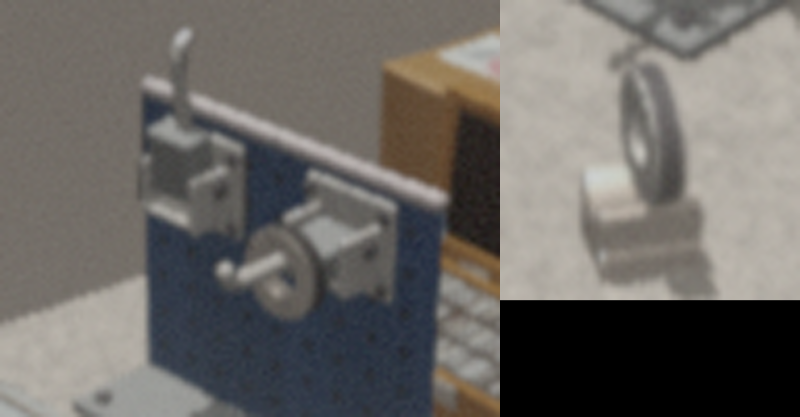

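Run:
```python
from h import *
np.set_printoptions(precision=4,suppress=True,linewidth=150)
gs={n:dict(np.load(n+"0.npz")) for n in("scene","side")}; Ws={n:cloud(g) for n,g in gs.items()}
for n,g in gs.items(): print(n,'cam',-g["view"][:3,:3].T@g["view"][:3,3])
# ring
for n,W in Ws.items():
    P=W.reshape(-1,3); k=(abs(P[:,0]-.463)<.045)&(abs(P[:,1]+.268)<.045)&(P[:,2]>.04)&(P[:,2]<.1); P=P[k]
    print(n,'ring n',len(P),'top z',np.sort(P[:,2])[-8:])
    # min-area rectangle of top-view
    r=cv2.minAreaRect((P[:,:2]*1000).astype(np.float32)); print(r)
    best=(0,)
    rng=np.random.default_rng(0)
    for _ in range(3000):
        a=P[rng.choice(len(P),3,0)]; nn=np.cross(a[1]-a[0],a[2]-a[0]); l=np.linalg.norm(nn)
        if l<1e-5: continue
        nn/=l
        if abs(nn[2])>.1: continue
        q=abs((P-a[0])@nn)<.0015
        if q.sum()>best[0]: best=(q.sum(),q)
    Q=P[best[1]];c=Q.mean(0);nv=np.linalg.svd(Q-c,full_matrices=False)[2][2];print('plane',best[0],c,nv,np.degrees(np.arctan2(nv[1],nv[0])),Q.min(0),Q.max(0))
# board
for n,W in Ws.items():
    P=W.reshape(-1,3); F=gs[n]["frame"].reshape(-1,3).astype(int)
    k=(P[:,0]>.55)&(P[:,0]<.72)&(P[:,1]>-.25)&(P[:,1]<.15)
    T=P[k&(P[:,2]>.205)&(P[:,2]<.214)]
    print(n,'top',len(T),T.min(0),T.max(0),cv2.minAreaRect((T[:,:2]*1000).astype(np.float32)))
    B=P[k&(P[:,2]>.02)&(P[:,2]<.2)&(F[:,0]>F[:,2]+25)]
    c=np.median(B,0)
    q=np.ones(len(B),bool)
    for t in(.02,.008,.004,.003):
        c=B[q].mean(0);nv=np.linalg.svd(B[q]-c,full_matrices=False)[2][2];nv*=np.sign(nv[0]);q=abs((B-c)@nv)<t
    print('face',len(B),q.sum(),c,nv,B[q].min(0),B[q].max(0))
    Hk=P[k&(P[:,2]>.216)&(P[:,2]<.29)]
    print('hook',len(Hk)); 
    for z in np.arange(.216,.28,.008):
        S=Hk[(Hk[:,2]>=z)&(Hk[:,2]<z+.008)]
        if len(S):print(round(z,3),len(S),S.mean(0),S.min(0),S.max(0))
```

```text
scene cam [-0.0992 -0.8983  0.6953]
side cam [ 0.556  -1.1805  0.8246]
scene ring n 304 top z [0.092  0.092  0.0923 0.0925 0.0927 0.093  0.0936 0.0939]
((460.97613525390625, -268.2513427734375), (55.46125411987305, 14.511333465576172), 66.13642120361328)
plane 142 [ 0.4553 -0.2672  0.0679] [-0.9211  0.3892  0.0137] 157.09592654857968 [ 0.4456 -0.2918  0.0403] [ 0.4672 -0.2407  0.0939]
side ring n 333 top z [0.0917 0.0918 0.0919 0.0919 0.092  0.0925 0.0926 0.094 ]
((463.7456359863281, -265.9078369140625), (63.025150299072266, 15.6782865524292), 63.06743240356445)
plane 161 [ 0.4672 -0.2698  0.0657] [-0.9016  0.4325 -0.0116] 154.37283324952767 [ 0.4549 -0.2933  0.0404] [ 0.4799 -0.2412  0.0919]
scene top 284 [ 0.5813 -0.1674  0.205 ] [0.6372 0.0671 0.2137] ((610.5078125, -51.33812713623047), (37.984432220458984, 235.48281860351562), 10.606963157653809)
face 78 76 [ 0.6248 -0.1318  0.1409] [ 0.9945  0.104  -0.0086] [ 0.6054 -0.1654  0.0427] [0.6305 0.0427 0.1945]
hook 84
0.216 12 [0.5838 0.0024 0.2199] [ 0.5816 -0.0028  0.2165] [0.5883 0.0074 0.2235]
0.224 14 [0.5832 0.0037 0.2277] [ 0.
[... 433 characters left out ...]
03.6663818359375, -49.87255859375), (41.373863220214844, 238.61058044433594), 5.940619945526123)
face 899 182 [ 0.6257 -0.1135  0.1129] [0.9737 0.205  0.0995] [ 0.6054 -0.1685  0.0207] [0.6415 0.0344 0.2   ]
hook 82
0.216 12 [0.5855 0.0028 0.2201] [ 0.5808 -0.0018  0.2164] [0.5906 0.0079 0.2238]
0.224 13 [0.5839 0.002  0.2282] [ 0.5805 -0.0016  0.2247] [0.5879 0.0051 0.2318]
0.232 11 [0.5836 0.003  0.2359] [ 0.5803 -0.0025  0.2331] [0.5876 0.006  0.2397]
0.24 14 [0.5826 0.0018 0.245 ] [ 0.5776 -0.0033  0.2411] [0.5873 0.0074 0.2478]
0.248 15 [0.5831 0.0017 0.2529] [ 0.5797 -0.0027  0.2482] [0.5892 0.0083 0.2558]
0.256 17 [0.5881 0.0038 0.2591] [ 0.582  -0.0008  0.2563] [0.594  0.007  0.2628]
```

Run:
```python
from h import *
np.set_printoptions(precision=4,suppress=True,linewidth=150)
for n in("scene","side"):
    g=dict(np.load(n+"0.npz")); W=cloud(g); P=W.reshape(-1,3); F=g["frame"].reshape(-1,3).astype(int)
    k=(P[:,0]>.597)&(P[:,0]<.72)&(P[:,1]>-.25)&(P[:,1]<.15)
    T=P[k&(P[:,2]>.206)&(P[:,2]<.2125)]
    q=np.ones(len(T),bool)
    for t in(.02,.008,.006):
        c=T[q].mean(0);d=np.linalg.svd(T[q,:2]-c[:2],full_matrices=False)[2][0];d*=np.sign(d[1]);nv=np.array([d[1],-d[0]]);q=abs((T[:,:2]-c[:2])@nv)<t
    s=(T[q,:2]-c[:2])@d; r=(T[q,:2]-c[:2])@nv
    print(n,q.sum(),c,'yaw',np.degrees(np.arctan2(nv[1],nv[0])),'s',s.min(),s.max(),'r',np.percentile(r,[2,50,98]),'mid',c[:2]+d*(s.min()+s.max())/2)
    # face by lower-left: front edge line
    for z0 in(.05,.08,.11,.14,.17):
        B=P[k&(abs(P[:,2]-z0)<.008)&(F[:,0]>F[:,2]+12)]
        if len(B): print(z0,len(B),B.mean(0),np.percentile((B[:,:2]-c[:2])@nv,[5,25,50,75,95]))
```

```text
scene 221 [ 0.6188 -0.0658  0.209 ] yaw 6.346763992021774 s -0.10074317570765767 0.1337762198779333 r [-0.004  -0.0005  0.0048] mid [ 0.6169 -0.0494]
0.05 360 [ 0.6168 -0.0565  0.0497] [-0.0037 -0.0019 -0.001   0.      0.0016]
0.08 362 [ 0.6173 -0.0611  0.0798] [-0.0035 -0.002  -0.0009  0.0001  0.0019]
0.11 243 [ 0.6182 -0.0694  0.1102] [-0.0035 -0.0021 -0.0008  0.0002  0.0016]
0.14 71 [ 0.6255 -0.1392  0.14  ] [-0.0032 -0.0024 -0.0014 -0.0005  0.0007]
0.17 127 [ 0.6211 -0.0955  0.1704] [-0.0035 -0.0023 -0.0011  0.0003  0.0016]
side 210 [ 0.6196 -0.0606  0.2092] yaw 6.186333032947339 s -0.10694501446255052 0.13166743964358882 r [-0.0046 -0.0002  0.0049] mid [ 0.6183 -0.0483]
0.05 136 [ 0.631  -0.1089  0.0499] [-0.0037 -0.0033 -0.0024  0.0172  0.0295]
0.08 130 [ 0.6348 -0.1261  0.0802] [-0.0038 -0.0031  0.0015  0.0199  0.0296]
0.11 110 [ 0.6389 -0.1353  0.11  ] [-0.0034 -0.0027  0.0117  0.0241  0.0311]
0.14 34 [ 0.6286 -0.1578  0.1395] [-0.006  -0.0032 -0.0013  0.0008  0.0032]
0.17 33 [ 0.6286 -0.1491  0.1697] [-0.0035 -0.003  -0.0014  0.0014  0.004 ]
```

Measured so far:
- **Board:** yaw is about 6.3°, and the hook mount is near (0.594, 0.007, 0.17).
- **Ring:** its axis yaw is about -24°, and its centre is near (0.462, -0.266, 0.063).

I'll open the hook first.

```bash
cat >> h.py <<'E'
yaw=np.radians(6.27); N=np.array([np.cos(yaw),np.sin(yaw),0]); YB=np.array([-N[1],N[0],0]); Z=np.array([0,0,1.])
M=np.array([.5942,.0068,.170])
def P(o,w,y=0):  # fingertip-bottom centre at o out of the board, w above pin mark -> TCP
    return M-o*N+y*YB+(w+.008)*Z
def down(jaw):   # tool down, jaw axis at yaw angle jaw
    f=(jaw+np.pi/2)/2; return np.array([0,np.cos(f),np.sin(f),0])
QY=[down(yaw+np.pi/2),down(yaw-np.pi/2)]; QN=[down(yaw),down(yaw+np.pi)]
E
python3 - <<'E'
from bench import *
from h import *
np.set_printoptions(precision=3,suppress=True)
for nm,Q in(("Y",QY),("N",QN)):
    for q in Q:
        for p in(P(-.03,.14),P(-.03,.067),P(.06,.005)): print(nm,inverse_kinematics(p,q))
for a in(-24.3,155.7): print(inverse_kinematics([.4616,-.2664,.09],down(np.radians(a))))
E
```

```text
Y [-0.038  0.197  0.958 -0.     1.986 -1.719]
Y [-0.038  0.161  1.13  -0.     1.851 -1.719]
Y [-0.063 -0.09   1.496 -0.     1.736 -1.743]
Y [-0.038  0.197  0.958 -0.     1.986  1.423]
Y [-0.038  0.161  1.13  -0.     1.851  1.423]
Y [-0.063 -0.09   1.496 -0.     1.736  1.398]
N [-0.038  0.197  0.958 -0.     1.986 -0.148]
N [-0.038  0.161  1.13  -0.     1.851 -0.148]
N [-0.063 -0.09   1.496 -0.     1.736 -0.173]
N None
N None
N None
[-0.587 -0.071  1.643 -0.     1.57  -0.163]
None
```

```bash
cat >> h.py <<'E'
def corner(q,zc=.067):
    s,c=np.sin(q),np.cos(q)
    o=zc*s-.005*c; w=zc*c+.005*s
    return min(o,.087*s-.009*c-.005),w
E
python3 - <<'E'
from bench import *
from h import *
np.set_printoptions(precision=3,suppress=True)
close(); move_to(P(-.03,.14),QY[0]); s=state();print(s["time"],s["ee_pos"],s["finger_gap"])
move_l(P(-.032,.067),.15); hold(.2); F0=state()["ft_force"]; print("F0",F0)
for d in np.arange(-5,76,6):
    o,w=corner(np.radians(d)); move_l(P(o-.010,w),.06)
    s=state(); f=s["ft_force"]-F0; print(d,round(s["time"],1),f,round(f@N,1),s["ee_pos"]-P(o-.01,w))
    if np.linalg.norm(f)>20: print("STOP");break
import cv2
for n in("scene","side"):
    g=get_image(n);cv2.imwrite(f"pics/{n}1.png",g["frame"]);np.savez(n+"1.npz",**g)
E
python3 -c "
import cv2,numpy as np
a=cv2.imread('pics/scene1.png')[90:240,200:350];b=cv2.imread('pics/side1.png')[90:240,260:410]
cv2.imwrite('pics/crop2.png',cv2.resize(np.hstack([a,b]),(800,400),interpolation=2))"
```

```text
3.9333 [0.624 0.011 0.318] 0.0007279657624877018
F0 [-0.113  0.325  0.879]
-5 5.0 [ 0.232  0.061 -1.153] 0.2 [ 0. -0.  0.]
1 5.3 [-0.423 -1.171 -0.18 ] -0.5 [-0. -0.  0.]
7 5.6 [ 0.054  0.293 -0.542] 0.1 [-0. -0.  0.]
13 5.9 [ 3.857 -0.817 -2.076] 3.7 [0.001 0.    0.   ]
19 6.2 [ 5.702  0.299 -0.789] 5.7 [0.001 0.    0.   ]
25 6.5 [ 4.105  0.202 -0.675] 4.1 [0. 0. 0.]
31 6.8 [4.617 0.73  1.114] 4.7 [0. 0. 0.]
37 7.0 [5.155 0.721 2.869] 5.2 [0.    0.    0.001]
43 7.3 [ 2.536 -1.025  3.119] 2.4 [ 0.    -0.     0.001]
49 7.6 [2.209 0.233 3.907] 2.2 [-0.    -0.     0.001]
55 7.8 [ 1.608 -0.855  4.656] 1.5 [-0.    -0.     0.001]
61 8.1 [ 0.902 -0.974  4.954] 0.8 [-0.    -0.     0.001]
67 8.4 [-0.229  0.368  5.584] -0.2 [-0.001 -0.     0.001]
73 8.7 [-1.328 -0.503  5.345] -1.4 [-0.001 -0.     0.   ]
```

View pics/crop2.png

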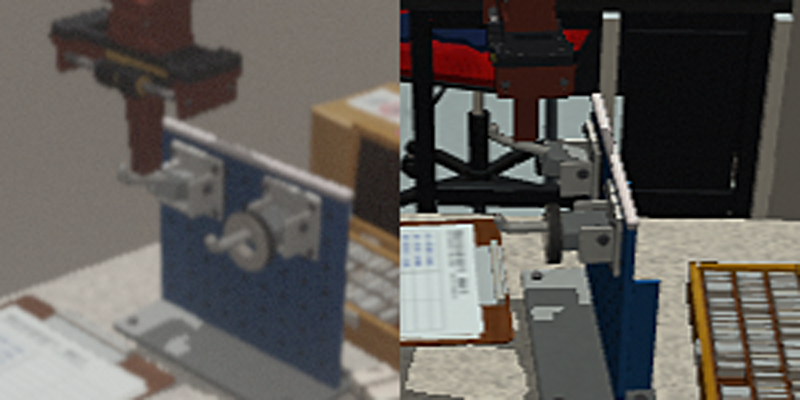

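The crop shows the hook swung most of the way out, with the fingertips on the bar (scene crop about (150,175)). The force is about 5.5 N, which matches the hinge friction. Now I'll press it down onto the stop by feel.

Run:
```python
from bench import *
from h import *
np.set_printoptions(precision=4,suppress=True)
F0=np.array([-.1,.3,.5])
w=.0244;step=.002
while w>-.008:
    w-=step; move_l(P(.054,w),.04); 
    if step<.002: hold(.05)
    s=state(); f=np.mean([s["ft_force"],],0)-F0; print(round(w,4),round(s["time"],2),f.round(1),round(s["ee_pos"][2]-.008,4))
    if f[2]>19: break
    if f[2]>8.5: step=.0005
hold(.3)
fs=[]
for _ in range(5): hold(.04); s=state(); fs.append(s["ft_force"]-F0)
print(np.mean(fs,0),s["ee_pos"][2]-.008, s["time"])
```

```text
0.0224 9.0 [ 0.5 -0.1  5.8] 0.1931
0.0204 9.25 [-1.6 -0.7  7. ] 0.1912
0.0184 9.5 [-2.4 -0.1  6.6] 0.1891
0.0164 9.75 [-2.4 -0.7  6.7] 0.1871
0.0144 10.0 [-2.4 -0.7  7.8] 0.1851
0.0124 10.25 [-3.1  0.2  6.8] 0.183
0.0104 10.5 [-3.9 -1.5  6.4] 0.1809
0.0084 10.75 [-4.4 -0.5  7. ] 0.1789
0.0064 11.0 [-4.4 -0.2  7. ] 0.1768
0.0044 11.25 [-5.7 -1.9  6.9] 0.1749
0.0024 11.5 [-7.2 -1.5 11.1] 0.1743
0.0019 11.8 [-6.3 -0.8 14.5] 0.1743
0.0014 12.1 [-7.8 -0.7 15.6] 0.1742
0.0009 12.4 [-9.3 -1.2 16.9] 0.1742
0.0004 12.7 [-9.7 -2.  19.4] 0.1742
[-9.5835 -0.9497 18.9388] 0.1741584461236267 13.2083
```

The hook is on its solid stop: the tip stays at z = 0.1742 while the force climbs to 19 N, so the bar axis is at z ≈ 0.169. Next is the ring. I'll feel its top, then open the fingers, descend and pinch.

```bash
cat >> h.py <<'E'
C=np.array([.4616,-.2664]); RA=np.radians(-24.3); QR=down(RA)
E
python3 - <<'E'
from bench import *
from h import *
np.set_printoptions(precision=4,suppress=True)
p=state()["ee_pos"]; move_l(p+[0,0,.10],.2)
R=lambda z:np.r_[C,z+.008]
move_to(R(.21),QR); move_l(R(.102),.15); hold(.2); F0=state()["ft_force"]; print(F0,state()["time"])
z=.099
while z>.086:
    z-=.001; move_l(R(z),.02); s=state(); f=s["ft_force"]-F0
    if f[2]>2.5: break
print(z,f,s["ee_pos"][2]-.008,s["time"])
move_l(R(z+.012),.1); gripper_open(); print(state()["time"])
import cv2
for n in("scene","side","wrist"):
    g=get_image(n);cv2.imwrite(f"pics/{n}2.png",g["frame"]);np.savez(n+"2.npz",**g)
a=cv2.imread("pics/scene2.png")[140:320,200:400];b=cv2.imread("pics/wrist2.png")
cv2.imwrite('pics/crop3.png',np.hstack([cv2.resize(a,(400,360),interpolation=2),cv2.resize(b,(400,300)).__class__(0) if 0 else np.vstack([cv2.resize(b,(400,300)),np.zeros((60,400,3),np.uint8)])]))
E
```

```text
[ 0.1274 -0.4807 -0.3677] 16.35
0.09 [-0.3297  1.058   2.6788] 0.09037296935319442 18.7
20.3417
```

View pics/crop3.png

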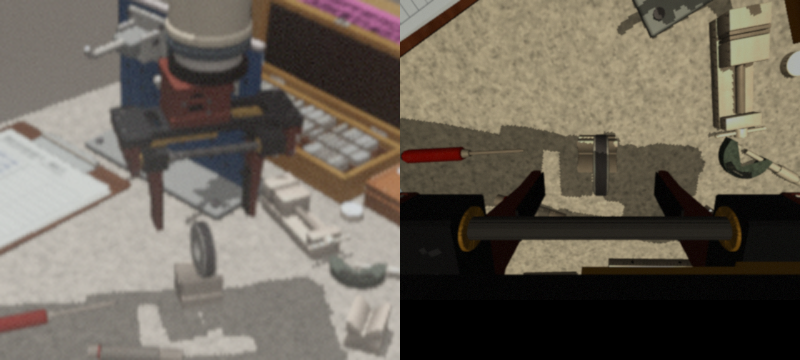

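The wrist view shows the ring at (600,165), centred between the fingers at 545 and 660 and square to them. By touch its top is at 0.0904, so its centre is at z ≈ 0.0604. Now I'll grasp, lift and check.

Run:
```python
from bench import *
from h import *
import cv2
np.set_printoptions(precision=4,suppress=True)
R=lambda z:np.r_[C,z+.008]
move_l(R(.0754),.08); close(); s=state(); print(s["finger_gap"],s["ft_force"],s["time"],s["ee_pos"])
move_l(R(.10),.06); move_l(R(.22),.2)
move_to(P(.14,.05),QN[0]); move_l(P(.125,.0187),.15); hold(.2)
s=state(); print(s["finger_gap"],s["ft_force"],s["time"])
for n in("scene","side"):
    g=get_image(n);cv2.imwrite(f"pics/{n}3.png",g["frame"]);np.savez(n+"3.npz",**g)
a=cv2.imread("pics/scene3.png")[80:230,190:340];b=cv2.imread("pics/side3.png")[90:240,230:380]
cv2.imwrite('pics/crop4.png',cv2.resize(np.hstack([a,b]),(800,400),interpolation=2))
```

```text
0.013349395376124219 [-0.4014  0.3735  0.1987] 22.1 [ 0.4615 -0.2664  0.0834]
0.013953863253505467 [ 0.25    0.0955 -1.8322] 25.0
```

View pics/crop4.png

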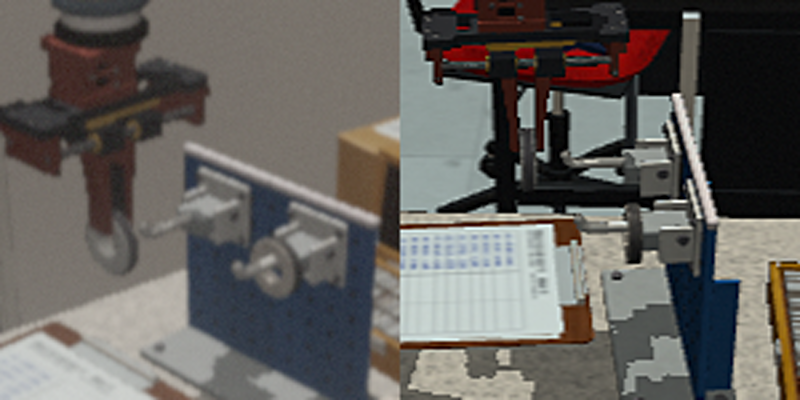

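The ring is gripped and hangs upright in front of the hook's tip. I'll check its alignment in depth numerically before threading it.

Run:
```python
from h import *
np.set_printoptions(precision=4,suppress=True)
for n in("scene","side"):
    g=dict(np.load(n+"3.npz")); W=cloud(g).reshape(-1,3)-M
    L=np.stack([-W@N,W@YB,W[:,2]],-1)
    r=L[(abs(L[:,0]-.125)<.018)&(abs(L[:,1])<.04)&(L[:,2]>-.04)&(L[:,2]<.012)]
    h=L[(L[:,0]>.045)&(L[:,0]<.076)&(abs(L[:,1])<.02)&(L[:,2]>-.02)&(L[:,2]<.012)]
    t=L[(L[:,0]>.076)&(L[:,0]<.1)&(abs(L[:,1])<.02)&(L[:,2]>-.02)&(L[:,2]<.02)]
    for k,a in(("ring",r),("bar",h),("tip",t)): print(n,k,len(a),np.percentile(a,2,0),a.mean(0),np.percentile(a,98,0))
    # ring: circle fit of bore/rim: low part extents
    for w in(-.02,-.01,0.):
        b=r[abs(r[:,2]-w)<.004]; print(w,np.percentile(b[:,1],[2,98]),np.median(b[:,0]))
```

```text
scene ring 198 [ 0.1197 -0.0278 -0.0184] [ 0.1291 -0.0026 -0.0029] [0.1332 0.0252 0.0107]
scene bar 42 [ 0.0463 -0.0073 -0.002 ] [ 0.0607 -0.0032  0.0029] [0.0747 0.0026 0.0063]
scene tip 34 [ 0.0766 -0.0065 -0.0018] [ 0.0872 -0.0029  0.006 ] [0.0946 0.0029 0.0134]
-0.02 [-0.0167  0.0117] 0.13017676419479032
-0.01 [-0.0242  0.0223] 0.13088167855884655
0.0 [-0.0276  0.0283] 0.12996733317535134
side ring 51 [ 0.1195 -0.0298 -0.0163] [ 0.1257 -0.0245 -0.0005] [ 0.1319 -0.0168  0.0106]
side bar 48 [ 0.0465 -0.0074 -0.0017] [ 0.0605 -0.0027  0.0024] [0.0743 0.0031 0.0066]
side tip 37 [ 0.0764 -0.0074 -0.0013] [ 0.0855 -0.002   0.0059] [0.0939 0.0024 0.0138]
-0.02 [-0.0168 -0.0162] 0.12441264680283264
-0.01 [-0.0248 -0.0178] 0.12584485511960508
0.0 [-0.029  -0.0221] 0.12582993949995497
```

Run:
```python
from h import *
np.set_printoptions(precision=4,suppress=True)
for n in("scene","side"):
    g=dict(np.load(n+"3.npz")); d=g["depth"];W=cloud(g)-M
    L=np.stack([-W@N,W@YB,W[...,2]],-1)
    m=(abs(L[...,0]-.125)<.03)&(abs(L[...,1])<.045)&(L[...,2]>-.05)&(L[...,2]<.08)
    x=L[m]
    for lo in np.arange(-.034,.04,.004):
        b=x[(x[:,2]>=lo)&(x[:,2]<lo+.004)]
        if len(b): print(n,round(lo+.002,3),len(b),'y',b[:,1].min(),b[:,1].max(),'o',b[:,0].min(),np.median(b[:,0]),b[:,0].max())
    print([tuple(np.round(proj(g,P(.125,w-.008,0)),1)) for w in (-.0263,.0037)])
f=cv2.imread('pics/scene3.png')[140:200,205:265];cv2.imwrite('pics/crop5.png',cv2.resize(f,(600,600),interpolation=2))
```

```text
scene -0.024 1 y -0.0027827549272076394 -0.0027827549272076394 o 0.12872178280078364 0.12872178280078364 0.12872178280078364
scene -0.02 6 y -0.015448412440856136 0.005087242066422896 o 0.1270535742081621 0.1300495041310855 0.13187465331614306
scene -0.016 15 y -0.01710818347106396 0.020261428369391543 o 0.12229994527243666 0.1311123016354871 0.13298599089146654
scene -0.012 22 y -0.021567118393542882 0.021612154001905963 o 0.11974158180142527 0.13074453725497098 0.13275386842363063
scene -0.008 24 y -0.024381712100976297 0.02260543101019608 o 0.12180801298852387 0.1308944136416843 0.1336672235856488
scene -0.004 40 y -0.02684773633230075 0.025021599338934095 o 0.11843307312348564 0.1296839629516482 0.13334936497424155
scene -0.0 25 y -0.027647892391310363 0.031137039144563665 o 0.11850867219102287 0.12953881369486872 0.13246724564918141
scene 0.004 33 y -0.029396994399477964 0.029641918543806028 o 0.12023405554304768 0.12998385246280644 0.13388539032519248
scene 0.008 24 y -0.02930497183649983 0.028785004388389438 o 0.12046167492247156 0.1306321715000942 0.133201726152162
scene 0.01
[... 2219 characters left out ...]
039765494051104
side 0.024 23 y -0.02665523213007598 -0.005444838378937092 o 0.11127061577474229 0.12622419471103793 0.14043218740656918
side 0.028 25 y -0.02566750665481069 0.0005115661606230659 o 0.11139391870532707 0.12627030478929396 0.14021801945663073
side 0.032 27 y -0.01944009889264718 0.003446234735121535 o 0.11119091641475091 0.12562651694888927 0.13795318946300153
side 0.036 27 y -0.014079925171901044 0.006462888431207949 o 0.11100656862094115 0.12341364365934265 0.14025882666702344
side 0.04 13 y -0.014530876241006253 -0.006178945759183228 o 0.11114990366184664 0.13264678601102026 0.14010903732274085
[(np.float64(277.5), np.float64(161.1)), (np.float64(277.3), np.float64(150.5))]
```

View pics/crop5.png

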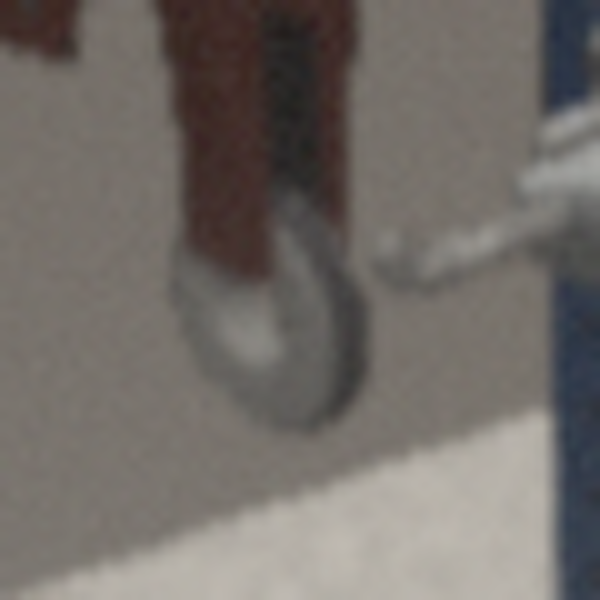

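The silhouette in this crop has its bottom near pixel (235,183) and its top near (234,159). Both agree with the centre height I felt, within about 1 px. The depth points suggest the ring sits 1–3 mm higher than that, so I'll thread it 1 mm lower, in small steps, and stop if the force rises.

Run:
```python
from bench import *
from h import *
np.set_printoptions(precision=2,suppress=True)
w=.0177; y=-.0015
move_l(P(.122,w,y),.05); hold(.3)
F0=np.mean([(hold(.03),state()["ft_force"])[1] for _ in range(5)],0); print(F0)
for o in np.arange(.119,.0635,-.003):
    move_l(P(o,w,y),.04); s=state(); f=s["ft_force"]-F0
    print(round(o,3),round(s["time"],1),'out',round(-f@N,1),'y',round(f@YB,1),'z',f[2].round(1))
    if np.linalg.norm(f)>5: print("STOP");break
```

```text
[ 0.52 -0.06 -2.47]
0.119 26.1 out 0.7 y 1.0 z 0.2
0.116 26.3 out 0.7 y -0.1 z 0.5
0.113 26.6 out 1.0 y 0.2 z 0.8
0.11 26.8 out -0.5 y -0.6 z 0.8
0.107 27.1 out 0.5 y -0.4 z 0.2
0.104 27.3 out 0.5 y 0.2 z 0.3
0.101 27.6 out 0.5 y -0.7 z 0.6
0.098 27.8 out 0.0 y 0.1 z 0.9
0.095 28.1 out 0.8 y 0.0 z 0.5
0.092 28.3 out 0.0 y -0.5 z -0.3
0.089 28.6 out 0.5 y -0.0 z 0.8
0.086 28.8 out -0.5 y -0.2 z 0.1
0.083 29.1 out 1.4 y 0.3 z 0.3
0.08 29.3 out 0.0 y -0.4 z 0.6
0.077 29.6 out 0.8 y 0.4 z 1.1
0.074 29.8 out 0.4 y -0.1 z 0.8
0.071 30.1 out 0.3 y -0.4 z 0.2
0.068 30.3 out 0.5 y 0.1 z 0.7
0.065 30.6 out 1.5 y 0.2 z 0.0
```

The ring passed over the lip without touching. Now I'll lower it onto the bar, then slide it in to feel for the shoulder.

Run:
```python
from bench import *
from h import *
np.set_printoptions(precision=2,suppress=True)
y=-.0015
def fm(n=3): return np.mean([(hold(.02),state()["ft_force"])[1] for _ in range(n)],0)
hold(.2); F0=fm(5)
w=.011; move_l(P(.062,w,y),.06)
while w>.003:
    w-=.001; move_l(P(.062,w,y),.03); f=fm()-F0; print('w',round(w,4),f)
    if f[2]>2.5: break
w+=.0008; wt=w; move_l(P(.062,w,y),.03); f=fm()-F0; print('rest',w,f,state()["time"])
o=.062
while o>.033:
    o-=.0015 if o>.048 else .001
    move_l(P(o,w,y),.03); f=fm()-F0; print('o',round(o,4),'out',round(-f@N,1),'y',round(f@YB,1),'z',f[2].round(1))
    if -f@N>5 or np.linalg.norm(f)>8: break
s=state(); print('o actual',(M-s["ee_pos"])@N, s["time"], s["finger_gap"])
```

```text
w 0.01 [-0.44 -0.15 -0.17]
w 0.009 [ 0.27  0.11 -0.34]
w 0.008 [ 0.35  0.24 -0.3 ]
w 0.007 [-0.38  0.27 -0.35]
w 0.006 [-1.91  0.41  4.28]
rest 0.006799999999999997 [-0.41 -0.02  2.39] 32.925
o 0.0605 out 1.6 y 0.3 z 2.1
o 0.059 out 1.2 y -0.1 z 2.9
o 0.0575 out 0.7 y 0.4 z 2.9
o 0.056 out 0.6 y 0.4 z 2.7
o 0.0545 out 0.8 y 0.3 z 2.6
o 0.053 out 0.7 y 0.2 z 2.3
o 0.0515 out 1.1 y 0.4 z 2.0
o 0.05 out 0.6 y -0.0 z 2.4
o 0.0485 out 0.6 y 0.3 z 2.4
o 0.047 out 0.2 y 0.1 z 2.6
o 0.046 out 0.7 y -0.3 z 2.3
o 0.045 out 0.9 y -0.1 z 2.4
o 0.044 out 1.3 y 0.1 z 2.4
o 0.043 out 4.3 y 0.9 z 3.6
o 0.042 out 8.7 y -0.0 z 5.4
o actual 0.043180673958409445 37.425 0.013938649051843327
```

The bore touched the bar at w = 6.8 mm (7.2 expected). The shoulder is felt with the ring centre at o ≈ 43.5 mm, so the pin lies about 2.5 mm further out than its mark.

Opening fully here would swing the outer finger into the lip and the inner one close to the board. So I'll back off 12 mm, raise the ring a little, yaw the ring and gripper about 36° on the bar so the outer finger opens past the lip, release there, and then push the ring home.

Run:
```python
from bench import *
from h import *
np.set_printoptions(precision=2,suppress=True)
y=-.0015
def fm(n=3): return np.mean([(hold(.02),state()["ft_force"])[1] for _ in range(n)],0)
move_l(P(.056,.0068,y),.05); move_l(P(.056,.0125,y),.05); hold(.15)
F0=fm(5); m0=state()["moment"]; print(F0,state()["time"])
ok=True
for a in range(6,37,6):
    move_l(P(.056,.0125,y),.05,orientation=down(yaw-np.radians(a))); f=fm()-F0
    print(a,f,state()["moment"]-m0,round(state()["time"],1))
    if np.linalg.norm(f)>5: ok=False;print("STOP");break
w=.0125
while ok and w>.0075:
    w-=.001; move_l(P(.056,w,y),.03); f=fm()-F0; print(round(w,4),f)
    if f[2]>1.5: break
print(state()["time"])
import cv2
g=get_image("scene");cv2.imwrite("pics/scene4.png",g["frame"])
g2=get_image("side");cv2.imwrite("pics/side4.png",g2["frame"])
a=g["frame"][80:230,190:340];b=g2["frame"][90:240,230:380]
cv2.imwrite('pics/crop6.png',cv2.resize(np.hstack([a,b]),(800,400),interpolation=2))
```

```text
[ 0.11  0.02 -2.26] 38.3583
6 [0.11 0.05 0.6 ] [ 0.    0.01 -0.03] 38.7
12 [ 0.59 -0.3   0.24] [ 0.03 -0.04 -0.02] 39.0
18 [0.34 0.49 0.15] [ 0.01 -0.02  0.01] 39.3
24 [ 0.04  0.45 -0.25] [-0.02  0.06  0.07] 39.6
30 [0.04 0.19 0.27] [-0.    0.07  0.02] 39.9
36 [-4.69  3.77  1.9 ] [0.7  0.99 0.12] 40.2
STOP
40.2083
```

View pics/crop6.png

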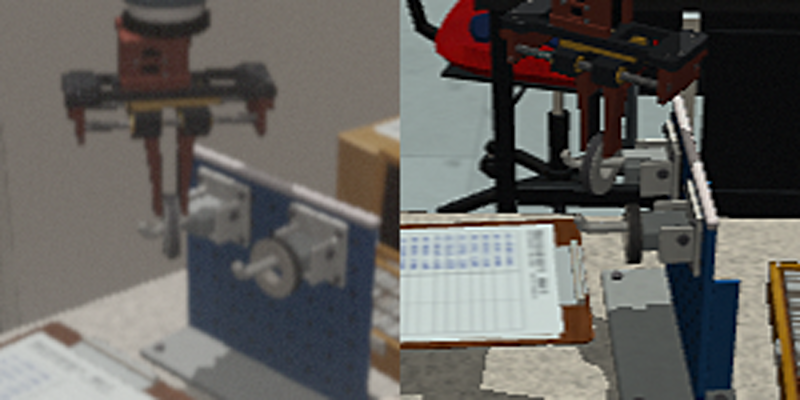

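At 36° the ring's edge touched the corner of the shoulder with about 6 N, along the ring's axis. I'll back off to 30°, move 3.5 mm further out, and yaw again.

Run:
```python
from bench import *
from h import *
np.set_printoptions(precision=2,suppress=True)
y=-.0015; q=lambda a:down(yaw-np.radians(a))
def fm(n=3): return np.mean([(hold(.02),state()["ft_force"])[1] for _ in range(n)],0)
F0=np.array([.11,.02,-2.26])
move_l(P(.056,.0125,y),.05,orientation=q(30)); print(fm()-F0)
move_l(P(.0595,.0125,y),.05); print(fm()-F0)
ok=True
for a in(33,36):
    move_l(P(.0595,.0125,y),.05,orientation=q(a)); f=fm()-F0; print(a,f,round(state()["time"],1))
    if np.linalg.norm(f)>4: ok=False;print("STOP");break
w=.0125
while ok and w>.0075:
    w-=.0007; move_l(P(.0595,w,y),.03); f=fm()-F0; print(round(w,4),f)
    if np.linalg.norm(f)>1.8: break
print(state()["time"])
```

```text
[0.05 0.34 0.27]
[ 0.32 -0.54  0.53]
33 [ 0.01 -0.11  0.14] 41.2
36 [-0.48 -0.31  0.51] 41.5
0.0118 [0.   0.02 0.49]
0.0111 [0.25 0.05 0.44]
0.0104 [ 0.31 -0.05 -0.31]
0.0097 [0.06 0.47 0.59]
0.009 [ 0.67 -0.02  0.81]
0.0083 [-0.46  1.02  3.43]
43.3167
```

Run:
```python
from bench import *
from h import *
np.set_printoptions(precision=2,suppress=True)
y=-.0015
move_l(P(.0595,.0087,y),.03); gripper_open(); s=state(); print(s["finger_gap"],s["ft_force"],s["time"])
import cv2
g=get_image("scene");g2=get_image("side");np.savez("scene5.npz",**g)
a=g["frame"][80:230,190:340];b=g2["frame"][90:240,230:380]
cv2.imwrite('pics/crop7.png',cv2.resize(np.hstack([a,b]),(800,400),interpolation=2))
```

```text
0.08761067244434596 [-5.15  3.    5.97] 44.775
```

View pics/crop7.png

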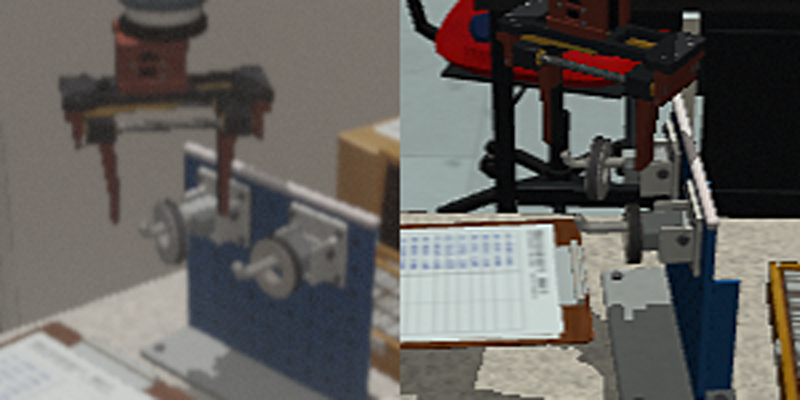

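The ring now hangs on the bar at about (165,230) in the scene crop, clear of the outer finger. The inner finger is lightly touching the bracket with a few newtons. I'll lift straight up, close, and push the ring home from outside.

Run:
```python
from bench import *
from h import *
np.set_printoptions(precision=2,suppress=True)
y=-.0015
def fm(n=3): return np.mean([(hold(.02),state()["ft_force"])[1] for _ in range(n)],0)
move_l(P(.0595,.075,y),.15); close()
j6=state()["joint_pos"][5]; q=min(QY,key=lambda q:abs(inverse_kinematics(P(.088,.07,y),q)[5]-j6))
move_to(P(.088,.07,y),q); move_l(P(.088,.0155,y),.12); hold(.2); F0=fm(5); print(F0,state()["time"])
def push(o,o1,w,st,lim):
    while o>o1:
        o-=st; move_l(P(o,w,y),.04); f=fm(2)-F0; r=-f@N; print(round(o,4),round(r,1),f[2].round(1))
        if r>lim: break
    return o
o=push(.088,.0685,.0155,.003,3.5); 
move_l(P(o+.003,.0155,y),.05); move_l(P(o+.003,.0085,y),.05); print('low',fm()-F0,state()["time"])
o=push(o+.001,.0555,.0085,.0015,3.)
print(state()["time"],(M-state()["ee_pos"])@N)
```

```text
[0.03 0.21 0.04] 48.5917
0.085 0.3 -0.3
0.082 0.3 -0.2
0.079 -0.2 -1.0
0.076 0.4 0.1
0.073 1.2 0.2
0.07 0.5 0.5
0.067 -0.1 -0.2
low [-0.22 -0.87  0.25] 51.1667
0.0665 0.1 -0.2
0.065 1.0 -0.1
0.0635 0.3 0.4
0.062 1.3 0.8
0.0605 4.7 2.5
52.5833 0.06128308143390266
```

Run:
```python
from bench import *
from h import *
np.set_printoptions(precision=4,suppress=True)
y=-.0015
for o in(.060,.0595):
    move_l(P(o,.0085,y),.03); hold(.1); s=state(); print(o,s["ft_force"],(M-s["ee_pos"])@N)
move_l(P(.066,.0085,y),.05); move_l(P(.066,.09,y),.15); move_l(P(.16,.12,y),.2); hold(.3)
s=state(); print(s["ft_force"],s["time"])
import cv2
I=[]
for n in("scene","side"):
    g=get_image(n); I.append(g["frame"]); W=cloud(g).reshape(-1,3)-M
    L=np.stack([-W@N,W@YB,W[:,2]],-1)
    for nm,c,w0 in(("ours",0,-.0078),("ref",-.116,-.007)):
        k=(L[:,0]>.036)&(L[:,0]<.075)&(abs(L[:,1]-c)<.034)&(L[:,2]>-.04)&(L[:,2]<.03)&(np.hypot(L[:,1]-c,L[:,2]-w0)>.015)
        x=L[k]; print(n,nm,len(x),np.percentile(x,[2,50,98],0))
        for s_,t in((x[:,2]>w0+.012,'up'),(x[:,2]<w0-.012,'low'),(x[:,1]-c>.012,'left'),(x[:,1]-c<-.012,'right')):
            if s_.sum()>3: print('   ',t,s_.sum(),np.percentile(x[s_,0],[5,50,95]))
a=I[0][110:230,230:350];b=I[1][110:230,280:400]
cv2.imwrite('pics/crop8.png',cv2.resize(np.hstack([a,b]),(800,400),interpolation=2)); cv2.imwrite('pics/scene9.png',I[0])
```

```text
0.06 [-7.1731 -0.5527  2.7731] 0.06118724132639944
0.0595 [-9.0908 -0.5013  4.8741] 0.06106431109763601
[-0.4983 -0.0243  0.1891] 55.2
scene ours 279 [[ 0.0382 -0.0303 -0.0314]
 [ 0.0492 -0.0125  0.0026]
 [ 0.053   0.0241  0.0229]]
    up 133 [0.0403 0.0489 0.0521]
    low 55 [0.0438 0.0499 0.052 ]
    left 42 [0.047  0.0498 0.0519]
    right 144 [0.0395 0.0482 0.0518]
scene ref 217 [[ 0.0366 -0.1409 -0.0289]
 [ 0.0444 -0.1231  0.0023]
 [ 0.0474 -0.0917  0.0204]]
    up 95 [0.0372 0.044  0.0467]
    low 48 [0.0406 0.0448 0.0469]
    left 43 [0.0417 0.0449 0.0474]
    right 86 [0.0369 0.0442 0.0464]
side ours 159 [[ 0.0381 -0.0313 -0.0292]
 [ 0.046  -0.0212  0.0061]
 [ 0.054   0.0088  0.0227]]
    up 88 [0.0382 0.0455 0.0515]
    low 18 [0.0387 0.0461 0.051 ]
    right 112 [0.0388 0.0452 0.051 ]
side ref 128 [[ 0.0362 -0.1425 -0.0248]
 [ 0.0418 -0.1331  0.0044]
 [ 0.0462 -0.0938  0.0199]]
    up 63 [0.0367 0.0415 0.0459]
    low 15 [0.0362 0.0445 0.0458]
    left 6 [0.0446 0.0457 0.0459]
    right 83 [0.0364 0.0413 0.0457]
```

View pics/crop8.png

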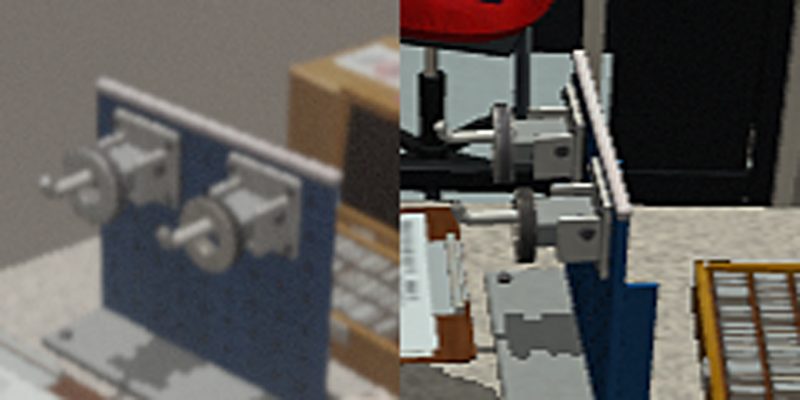

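View pics/scene9.png

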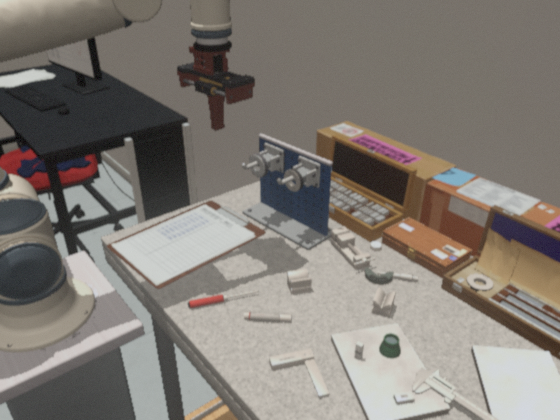

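```bash
python3 -c "
from bench import *
job_done(); print(state()['time'])"
```

```text
the job is handed in; nothing more can be done
the job is handed in; nothing more can be done
```

The setting ring is hanging home on the opened hook, and I handed the job in at about 55 s of the 72 s allowed. No verdict was reported.

**Hook:** I swung it open at about 5–7 N and pressed it onto its stop at about 19 N downward (21 N total). Over the last steps the fingertips stayed at z = 0.1742 m while the force rose, so the stop was solid.

**Ring:** It came off the V-block and passed over the lip with no contact felt. I felt the shoulder at 8.7 N with the ring still gripped. After release I pushed it home with the closed fingers, and it was solid at about 9 N.

**Last checks:** The depth points show the ring's face even all round, to within about 1.5 mm, and it looks seated like the reference ring on the other hook. The bystander items look unmoved. The gripper was clear, with about 0.5 N at the wrist.

**What did not go cleanly:**
- **Release:** Opening the gripper straight would have hit the lip, so I turned the ring about 36° on the bar to let go. The ring's edge touched the shoulder corner at about 6 N, and the inner finger touched the bracket at about 10 N as the jaws opened.
- **Depth disagreement:** Before threading, the depth points put the ring 1–3 mm higher than the height I felt. I lowered it 1 mm to allow for that. When the ring met the bar, the felt height proved right to within 0.5 mm.
- **Final push:** The fingers stopped about 0.6 mm further out than the shoulder felt with the ring in the grip. I put that down to the fingers being slightly wider than I assumed.

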